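# Show the welded fitting to the inspection camera

## Robot

A 6-joint arm with a two-finger parallel gripper is mounted at the origin on the work surface. World frame = base frame: x ahead of the robot, y to its left, z up, the work surface at z = 0. Lengths are in m, angles in rad, forces in N, time in s.
With the tool pointing down it reaches from about 0.425 to 0.95 m from the base axis. Payload 3.5 kg.
Tool frame: the origin (TCP) lies midway between the tips of the shut fingers; the grasp point (between the pads) lies 19 mm behind it; z points along the fingers, y is the line along which they close (so a half turn about z gives the same grasp; the last joint's range is limited). The gripper opens to 85 mm and grips with 20 to 120 N. Pads are 22 mm wide; open, the fingers measure 114 mm over their backs; the gripper's body (76 mm by 85 mm) begins 54 mm behind the grasp point. The pads swing forward as they close: fully open they stand 13 mm farther back than shut.
Start: joints at [-1.294, 0.286, 1.577, -0, 1.279, -0.15], TCP at [0.279, -0.614, 0.231] pointing down, gripper open.
Joint ranges: [-2.77, 2.77], [-0.9, 2.22], [0.21, 2.48], [-1.53, 4.67], [0.24, 2.81], [-2.84, 2.84]. Speed limits (rad/s): [2.79, 2.79, 3.14, 3.14, 3.14, 3.14].

## Interface

Orientations are given as a unit quaternion [x, y, z, w].
In Python, from plant import ctrl gives the robot as it stands. The module is installed in compiled form; this text tells all that it offers.
- The arm moves only by the shell command python3 -m inch 'ROWS' [FORCE]. ROWS is JSON, a list of rows, each a list of 5 numbers: the closure, from 0 (fully open) to 1 (shut), then the shift along the tool's x, y, z in m, then the turn about the tool's z in degrees. A call has 1 to 5 rows; each row is the pose to reach, as a shift and turn from the pose commanded when the call began, along the tool's axes at that moment; what a row does not reach only later rows make up. A row lasts 1/12 s, in which the tool goes at most 41.7 mm and 7.16 degrees, less where a joint would pass 70% of its speed; a pose out of reach is approached as far as the arm can. A call with a gripper value outside its range is refused whole. The fingers move at their own pace and stop on an object; FORCE is the grip in N (left out, the last holds). Time passes only in rows, so rows that repeat a pose let the fingers close. It gives the time, the measured TCP pose, the force, the opening and the grip force at its end, in the units of the state.
- ctrl.get_state(): the state, without advancing time (a new reading comes with each control period).
- ctrl.read_camera(name): name is "side" or "top" or "wrist"; returns a dict with "pixels" (400x640x3 uint8, red, green, blue), "depth" (400x640 float32, m along the optical axis (not along the pixel's ray), 0 where there is no reading), "fx", "fy", "cx", "cy" (pixels), "xyz" and "rotation" of the camera in the world; the wrist camera has in their place "mount" (4x4, takes a point from camera to tool coordinates, whose origin is the TCP and whose axes are the flange's). Camera axes: x right, y down, z forward; pixel columns grow to the right and rows downward; lengths in m; the calibration is good to about 2 mm. A picture is of the moment at which its call begins: read the wrist's pose just before it.
- ctrl.sign_off(): hands the job in; it is judged then, once.
Trained networks look in a picture, given as the dict that the camera call returned (one of the last four; its "shot" number tells which), for a name from the list of things; names that differ only in an ending like _2 or _b are one class to them, and where a whole thing is asked for, a point or a joint stands for the part that bears it (a point fixed in the world has none). Each returns a list of dicts, best first, with "score" (0 to 1); they miss things now and then, are a little off and sometimes report something else, mostly with a low value. They report only what shows in the picture. A call takes as long as a camera call. They do not tell look-alikes from the thing itself.
- ctrl.spot_in(query, picture): "at" ([column, row] in pixels, amid what is visible of it).
- ctrl.tip_of(query, picture): "at" ([column, row] in pixels: a listed point, or the origin of a listed thing).
The state is a dict: "time": time; "qpos": joint angles; "dq": joint speeds; "joint_efforts": joint torques, N m; "eef_pos": TCP position; "tcp_rot": TCP orientation; "contact_force": force on the tool from outside, world axes, zero at the start; "wrist_torque": the same for the moment, N m; "opening": opening from 0.0 (shut) to 1.0 (fully open); "finger_force": force on a finger pad.
Only numpy, scipy, OpenCV 4.12 (cv2) and the standard library are available. Lean on these libraries where they do the work, as an engineer would, in place of code of your own. Each camera call takes 0.05 s, during which the arm holds its last target. There are 200 camera calls.

## Task

Lift the loose lid off the steel pot by its knob, lay it flat, knob up, on the middle of the black rubber mat and let go of it; then take the steel fitting out of the pot and present it to the inspection camera: upright in the air, with its side spigot pointing straight into the lens, the spigot's mouth at lens height and 110 mm in front of the lens. Finish holding it still there, do not set it down or let go; never touch the camera, and leave the other things on the bench where they are.

Things in the scene. Friction and masses are not known exactly. Their poses are not given: they have to be found in the camera images.
- pot: open round steel pot fixed to the bench, 172 mm outside diameter, 164 mm inside, 88 mm tall, floor 5 mm thick; two small side handles reach 108 mm from its axis along its y axis, about 65 mm up; origin at the centre of its underside. The fitting stands on its floor, near the middle, under the lid.
- lid_knob (a point): grip point on the loose lid's black knob (upright cylinder 26 mm across, 42 mm tall): on the lid's axis, 28 mm above the lid's top face, 38 mm above its underside; z is up out of the lid. The lid is a steel disc 176 mm across, 5 mm thick, with a 152 mm plug, 5 mm deep, below it that sits loosely inside the pot's rim. About 0.45 kg.
- mat: black rubber mat fixed to the bench, 220 x 220 mm, 4 mm thick; origin at the centre of its underside
- fitting_center (a point): centre of the loose steel fitting, 36 mm above its underside: an upright 30 mm square tube on a 46 x 46 x 6 mm foot plate, 72 mm tall in all, sides along x and y, z up. A round spigot 20 mm across sticks out of its +x side, axis 20 mm above the underside, mouth 48 mm from the tube's axis. Grip the tube above the spigot (31 to 72 mm above the underside). About 0.34 kg.
- spigot_mouth (a point): centre of the mouth of the fitting's spigot: 48 mm along +x and 16 mm below fitting_center; x points out of the spigot
- lens (a point): centre of the front glass of the inspection camera: a grey box 75 x 60 x 55 mm with a black lens tube 42 mm across, on a steel column. The camera looks level along this frame's -x axis (+x points from the place of presentation into the lens); z is up. The head's height differs from start to start, but it stays where it is.
- inspection_camera: the camera's stand, fixed to the bench, carrying the camera head: 100 mm square foot; origin at the centre of the foot's underside, 65 mm behind the lens; the steel column (18 mm thick, top 304 mm above the bench) stands 85 mm behind the lens
- plain_post: bystander: steel square tube 30 x 30 mm, 72 mm tall, on a 46 mm square foot plate, like the fitting but without a spigot; origin at its underside
- mug: bystander: white ceramic mug, 80 mm across, 90 mm tall; origin at its underside
- wire_brush: bystander: hand brush with a handle, lying on the bench, about 200 mm long; origin at the underside
- round_blank: bystander: plain steel disc 70 mm across, 8 mm thick; origin at its underside
- pipe_offcut: bystander: short steel pipe 48 mm across, 50 mm tall; origin at its underside
- grinding_disc: bystander: grey grinding disc 115 mm across, 6 mm thick, lying flat; origin at its underside
- angle_clip: bystander: dark steel angle 60 x 40 mm, 55 mm tall; origin at its underside
- lid: the loose lid; origin at the centre of its plug's underside, 38 mm below lid_knob
- fitting: the fitting; origin at the centre of its underside, 36 mm below fitting_center
There are look-alikes about, which are no part of the job. What is shaped like the pot but green is not meant. What is shaped like the lid but blue is not meant.

How it is judged:
By the outcome, as a careful person would: the job done as asked, in the order asked, and still so for the second after the job is handed in, while the arm keeps its last pose, push and grip.
It also fails if it takes over 58 s, if anything falls off the work surface, if the arm or the gripper's body presses on something with over 40 N, if the wrist force passes 120 N, or if a joint passes its speed limit or range.

## Working session

There is one attempt and no reset: what is moved stays moved. The work goes in short steps, Python scripts to look and compute and a shell command to move; the robot and the scene stay as the last step left them, time stands still between calls to the robot, and variables do not carry over. Pictures are saved under pics/ and viewed, at most 10 in all, crops included, and the job is handed in when it is done.

```bash
mkdir -p pics
cat > h.py <<'E'
import numpy as np, cv2
from plant import ctrl
from scipy.spatial.transform import Rotation as R
def rot(a):
    a=np.array(a,float)
    return a if a.shape==(3,3) else R.from_quat(a).as_matrix()
def shot(n):
    s=ctrl.get_state(); p=ctrl.read_camera(n)
    if n=="wrist":
        T=np.eye(4);T[:3,:3]=rot(s["tcp_rot"]);T[:3,3]=s["eef_pos"];M=T@np.array(p["mount"])
        p["_R"],p["_t"]=M[:3,:3],M[:3,3]
    else: p["_R"],p["_t"]=rot(p["rotation"]),np.array(p["xyz"])
    return p
def cloud(p):
    d=p["depth"];v,u=np.mgrid[:d.shape[0],:d.shape[1]]
    P=np.stack([(u-p["cx"])/p["fx"]*d,(v-p["cy"])/p["fy"]*d,d],-1)@p["_R"].T+p["_t"]
    P[d==0]=np.nan
    return P
def onz(p,at,z):
    r=p["_R"]@[(at[0]-p["cx"])/p["fx"],(at[1]-p["cy"])/p["fy"],1]
    return p["_t"]+r*(z-p["_t"][2])/r[2]
def save(p,n): cv2.imwrite(f"pics/{n}.png",cv2.cvtColor(p["pixels"],cv2.COLOR_RGB2BGR))
np.set_printoptions(precision=4,suppress=True)
E
python3 - <<'E'
from h import *
for n in("top","side"):
    p=shot(n);save(p,n);C=cloud(p)
    print(n,p["_t"],p["_R"].tolist(),p["fx"])
    for q in["lid_knob","pot","mat","lens","inspection_camera","plain_post","mug"]:
        for r in ctrl.tip_of(q,{k:v for k,v in p.items() if k[0]!="_"})[:3]:
            u,v=np.clip(np.round(r["at"]).astype(int),0,[639,399]);print(q,round(r["score"],2),np.round(r["at"]),C[v,u])
s=ctrl.get_state();print(s)
E
```

```text
top [0.2286 0.0794 1.5026] [[0.02893629564989584, -0.9810037482293501, 0.19181849950937407], [-0.9995745992393175, -0.029098747923369993, 0.001970640720654754], [0.003648472230886657, -0.1917939228162824, -0.9814284384615735]] 398.8047472459746
lid_knob 0.76 [188. 253.] [0.2877 0.5522 0.0505]
lid_knob 0.74 [257. 205.] [0.4568 0.301  0.1317]
lid_knob 0.55 [257. 206.] [0.453  0.3005 0.1334]
pot 0.58 [243. 283.] [0.1865 0.3563 0.0011]
mat 0.94 [339. 187.] [0.5576 0.0107 0.0031]
lens 0.78 [440. 136.] [ 0.7028 -0.3224  0.2028]
inspection_camera 0.93 [439. 161.] [ 0.6686 -0.3727  0.0182]
plain_post 0.48 [283. 145.] [0.7029 0.2286 0.055 ]
mug 0.58 [247. 157.] [0.6668 0.3721 0.0029]
side [-0.0748  0.8624  1.2431] [[-0.8110394859123393, -0.4395967487681932, 0.3859658673554984], [-0.5848118530248, 0.6256213635890637, -0.5163264529177836], [-0.014493062228111336, -0.6444785550298742, -0.7644850183318554]] 484.45302113942586
lid_knob 0.96 [296. 249.] [0.4483 0.3007 0.1332]
lid_knob 0.83 [280. 371.] [0.2951 0.57   0.0478]
pot 0.88 [363. 333.] [0.1907 0.3475 0.0042]
pot 0.8 [294. 274.] [0.4224 0.3
[... 207 characters left out ...]
139]
plain_post 0.87 [247. 221.] [0.7026 0.2438 0.0101]
plain_post 0.49 [293. 261.] [0.4482 0.3182 0.0948]
plain_post 0.38 [363. 123.] [ 0.6508 -0.3628  0.0183]
mug 0.88 [228. 251.] [0.6373 0.3883 0.0682]
{'time': 0.8, 'qpos': array([-1.294 ,  0.2863,  1.5767,  0.    ,  1.2786, -0.15  ]), 'dq': array([-0.0012,  0.0007, -0.0001, -0.0003, -0.0004,  0.0007]), 'joint_efforts': array([  0.0003, -40.5914, -29.2924,  -0.0001,   0.0004,  -0.    ]), 'eef_pos': array([ 0.2794, -0.6144,  0.2314]), 'tcp_rot': array([0.9773, 0.2118, 0.    , 0.    ]), 'contact_force': array([-0.1382, -0.8684,  0.3729]), 'wrist_torque': array([ 0.0064, -0.0299, -0.0271]), 'finger_force': 0.0, 'opening': 0.9998310348380337}
```

View pics/top.png

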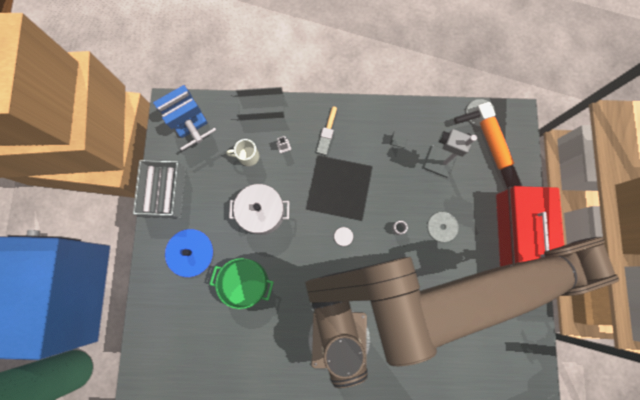

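View pics/side.png

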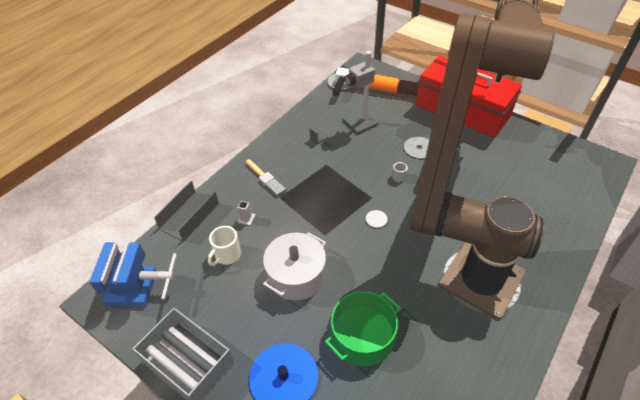

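Pot candidates are the steel pot at top-view (258,207), with side-view (295,265), and the green pot at (243,283). Lid candidates are the steel lid on the pot, knob at (257,206), and the blue lid at (188,253). I choose the steel pot and lid. The post at (283,145) is the spigotless bystander, and the inspection camera is at (458,142) looking up-left.

```bash
cat >> h.py <<'E'
def need(xyz,yaw=None):
    """shift in tool axes to xyz; yaw = wanted world heading (deg) of tool x"""
    s=ctrl.get_state();M=rot(s["tcp_rot"]);d=M.T@(np.array(xyz)-s["eef_pos"])
    h=np.degrees(np.arctan2(M[1,0],M[0,0]))
    print("t",round(s["time"],2),"tcp",s["eef_pos"],"heading",round(h,1),"shift mm",d*1000,"turn",None if yaw is None else -((yaw-h+180)%360-180))
E
python3 - <<'E'
from h import *
a=shot("top");b=shot("side")
cv2.imwrite("pics/crop.png",np.hstack([cv2.resize(cv2.cvtColor(a["pixels"],4)[160:310,150:310],(400,375)),cv2.resize(cv2.cvtColor(b["pixels"],4)[215:335,235:363],(400,375))]))
for p in(a,b):
    P=cloud(p).reshape(-1,3);P=P[~np.isnan(P[:,0])]
    near=lambda c,r:P[np.hypot(P[:,0]-c[0],P[:,1]-c[1])<r]
    k=near((.455,.30),.03);k=k[k[:,2]>.125];print("knob",len(k),k.mean(0),np.median(k[:,2]))
    l=near((.455,.30),.11);l=l[(l[:,2]>.086)&(l[:,2]<.1)]
    print("lid",len(l),cv2.minEnclosingCircle(l[:,:2].astype(np.float32)),np.median(l[:,2]))
    c=near((.68,-.35),.09);c=c[(c[:,2]>.12)];print("cam",len(c),c.min(0),c.max(0))
    z=c[:,2];t=c[(z>np.percentile(z,50))];print(np.histogram(z,15))
    print("mat",)
E
python3 -c "
from h import *
need([.6,-.1,.36],90)"
```

```text
knob 45 [0.4533 0.3026 0.1326] 0.1330299392051868
lid 1753 ((0.4546431601047516, 0.3025602698326111), 0.08836584538221359) 0.09190158643105528
cam 669 [ 0.6341 -0.4192  0.1228] [ 0.7122 -0.3129  0.3082]
(array([  7,   5,   1,   0,   0,   1,  32,  44,  69, 188, 260,   9,  10,
        10,  33]), array([0.1228, 0.1352, 0.1475, 0.1599, 0.1723, 0.1846, 0.197 , 0.2093,
       0.2217, 0.234 , 0.2464, 0.2587, 0.2711, 0.2835, 0.2958, 0.3082]))
mat
knob 72 [0.4531 0.308  0.1337] 0.1341248949392836
lid 2447 ((0.4543910026550293, 0.305680513381958), 0.0897480770945549) 0.0929145561566258
cam 702 [ 0.6337 -0.4076  0.12  ] [ 0.7165 -0.3073  0.3081]
(array([ 15,  13,  16,  10,   6,   2,  55,  80,  97, 140, 195,  16,  17,
        17,  23]), array([0.12  , 0.1326, 0.1451, 0.1576, 0.1702, 0.1827, 0.1952, 0.2078,
       0.2203, 0.2329, 0.2454, 0.2579, 0.2705, 0.283 , 0.2955, 0.3081]))
mat
t 0.9 tcp [ 0.2795 -0.6144  0.2314] heading 24.5 shift mm [ 504.7323 -335.5966 -128.6509] turn -65.54693273626589
```

View pics/crop.png

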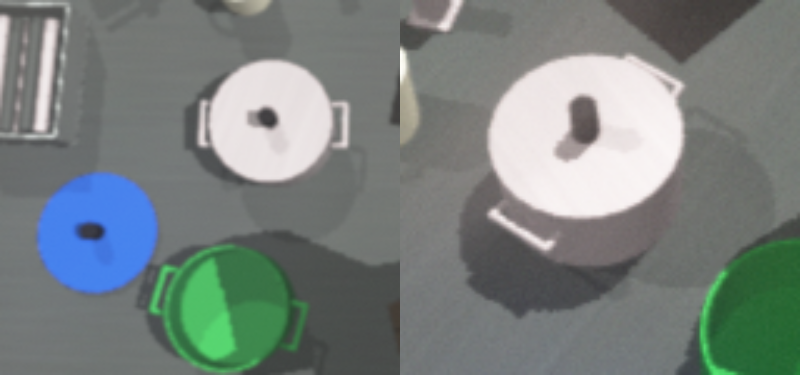

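The crop confirms it: white steel pot under the lid with black knob at crop (267,118), distinct from the green pot at (225,305) and the blue lid at (95,230). I'll go.

```bash
python3 -m inch '[[0,25,-10,-30,0],[0,0.025,-0.010,-0.03,0]]' >/dev/null 2>&1 ; python3 -c "
from h import *
need([.6,-.1,.36],90)"
```

```text
t 1.07 tcp [ 0.301  -0.5948  0.2669] heading 24.6 shift mm [ 477.7534 -325.0962  -94.6842] turn -65.43881418331156
```

I mistyped the first row there, giving 25 and not 0.025. The per-row cap kept it harmless, and the pose reads fine. I'll carry on with correct metres.

```bash
python3 -m inch '[[0,0.034,-0.023,-0.007,0],[0,0.068,-0.046,-0.014,0],[0,0.102,-0.069,-0.021,0],[0,0.136,-0.092,-0.028,0],[0,0.17,-0.115,-0.035,0]]'
python3 -m inch '[[0,0.034,-0.023,-0.007,0],[0,0.068,-0.046,-0.014,0],[0,0.102,-0.069,-0.021,0],[0,0.136,-0.092,-0.028,0],[0,0.17,-0.115,-0.035,0]]'
python3 -m inch '[[0,0.03,-0.020,-0.007,-7],[0,0.06,-0.04,-0.014,-14],[0,0.09,-0.06,-0.021,-21],[0,0.12,-0.08,-0.025,-28],[0,0.137,-0.095,-0.025,-35]]'
python3 -c "
from h import *
need([.4545,.304,.25],90)"
```

```text
time: 1.48
eef_pos: [0.4059, -0.4183, 0.297]
tcp_rot: [0.977, 0.212, 0.0, 0.0]
contact_force: [0.1, 0.2, -0.1]
opening: 1.001
finger_force: 0.0
time: 1.9
eef_pos: [0.5131, -0.243, 0.3323]
tcp_rot: [0.977, 0.212, 0.001, 0.001]
contact_force: [0.3, -0.4, 0.0]
opening: 1.0
finger_force: 0.0
time: 2.32
eef_pos: [0.5996, -0.0989, 0.3581]
tcp_rot: [0.866, 0.5, 0.002, 0.001]
contact_force: [-0.5, -0.9, 0.7]
opening: 1.002
finger_force: 0.0
t 2.32 tcp [ 0.5996 -0.0989  0.3581] heading 59.9 shift mm [ 275.8588 -327.7398  107.4976] turn -30.063193292277447
```

```bash
python3 -m inch '[[0,0.025,-0.030,0.01,0],[0,0.05,-0.06,0.02,0],[0,0.075,-0.09,0.03,0],[0,0.1,-0.12,0.04,0],[0,0.125,-0.15,0.05,0]]' >/dev/null
python3 -m inch '[[0,0.025,-0.030,0.01,-6],[0,0.05,-0.06,0.02,-12],[0,0.075,-0.09,0.03,-18],[0,0.1,-0.12,0.04,-24],[0,0.125,-0.15,0.05,-30]]' > /dev/null
python3 -m inch '[[0,0,-0.03,0.005,0],[0,0,-0.04,0.006,0],[0,0,-0.04,0.006,0]]'
python3 - <<'E'
from h import *
p=shot("wrist");save(p,"w1")
P=cloud(p).reshape(-1,3);P=P[~np.isnan(P[:,0])]
n=P[np.hypot(P[:,0]-.4545,P[:,1]-.304)<.11]
k=n[n[:,2]>.125];print("knob",len(k),k.mean(0))
l=n[(n[:,2]>.088)&(n[:,2]<.098)];print("lid",len(l),cv2.minEnclosingCircle(l[:,:2].astype(np.float32)),np.median(l[:,2]))
for r in ctrl.tip_of("lid_knob",{k:v for k,v in p.items() if k[0]!="_"})[:2]:print(r["score"],r["at"],onz(p,r["at"],.121))
need([.4545,.304,.104],90)
E
```

```text
time: 3.4
eef_pos: [0.4245, 0.2669, 0.2499]
tcp_rot: [0.71, 0.705, -0.0, -0.0]
contact_force: [0.5, 0.4, -0.5]
opening: 0.998
finger_force: 0.0
knob 43128 [0.4259 0.2777 0.3189]
lid 24157 ((0.4550192952156067, 0.3043122887611389), 0.08835402131080627) 0.09318432900721446
0.93 [349.9, 146.9] [0.4537 0.3049 0.121 ]
t 3.5 tcp [0.4273 0.2662 0.2515] heading 89.4 shift mm [ 37.9256  26.3328 147.6152] turn -0.5699413475300332
```

View pics/w1.png

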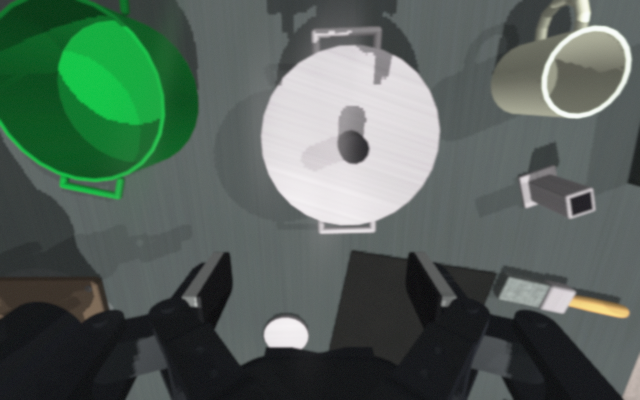

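The wrist view shows the steel lid centred at (350,135), knob at (352,147), between green pot and mug. Depth and network agree on (0.455, 0.304).

```bash
python3 -m inch '[[0,0.026,0.018,0,0],[0,0.038,0.0263,0.02,0],[0,0.038,0.0263,0.06,0],[0,0.038,0.0263,0.095,0],[0,0.038,0.0263,0.095,0]]' >/dev/null
python3 -c "
from h import *
need([.4548,.3043,.104],90)"
```

```text
t 3.92 tcp [0.4505 0.3014 0.1483] heading 89.3 shift mm [ 3.1454  4.7523 44.2391] turn -0.6813228485444256
```

```bash
python3 -m inch '[[0,0,0.001,0.02,0],[0,0,0.001,0.042,0],[0,0,0.001,0.042,0],[0,0,0.001,0.042,0]]'
python3 -c "
from h import *
need([.4548,.3043,.104],90)"
```

```text
time: 4.25
eef_pos: [0.4552, 0.3037, 0.1145]
tcp_rot: [0.711, 0.703, 0.0, 0.0]
contact_force: [0.8, 0.9, 0.1]
opening: 1.002
finger_force: 0.0
t 4.25 tcp [0.4552 0.3037 0.1145] heading 89.4 shift mm [ 0.6232 -0.4584 10.4583] turn -0.6372484534958289
```

```bash
python3 -m inch '[[0,0,0,0.01,0],[0,0,0,0.01,0],[0.5,0,0,0.01,0],[1,0,0,0.01,0],[1,0,0,0.01,0]]' 60
python3 -m inch '[[1,0,0,0,0],[1,0,0,0,0],[1,0,0,0,0],[1,0,0,0,0],[1,0,0,0,0]]'
```

```text
time: 4.67
eef_pos: [0.4545, 0.3045, 0.1042]
tcp_rot: [0.71, 0.704, 0.001, 0.0]
contact_force: [-0.6, 0.6, -0.5]
opening: 0.603
finger_force: 0.0
time: 5.08
eef_pos: [0.4546, 0.3045, 0.104]
tcp_rot: [0.71, 0.704, 0.001, 0.0]
contact_force: [-0.7, 0.3, 2.6]
opening: 0.284
finger_force: 59.4
```

```bash
python3 -m inch '[[1,0,0,-0.01,0],[1,0,0,-0.03,0],[1,0,0,-0.06,0],[1,0,0,-0.09,0],[1,0,0,-0.1,0]]'
python3 - <<'E'
from h import *
for n in("top","side"):
    p=shot(n);save(p,n+"2");P=cloud(p);g=p["pixels"].max(2)
    m=((g<48)&(abs(P[...,0]-.557)<.17)&(abs(P[...,1]-.01)<.17)&(P[...,2]<.02)).astype(np.uint8)
    m=cv2.morphologyEx(m,cv2.MORPH_OPEN,np.ones((3,3),np.uint8))
    k,L,S,_=cv2.connectedComponentsWithStats(m);i=1+S[1:,4].argmax()
    vu=np.argwhere(L==i);W=np.array([onz(p,(u,v),.004)[:2] for v,u in vu],np.float32)
    print(n,S[i,4],cv2.minAreaRect(W))
    for r in ctrl.tip_of("mat",{k:v for k,v in p.items() if k[0]!="_"})[:1]:print(r["score"],r["at"],onz(p,r["at"],0))
need([.557,.011,.25],90)
E
```

```text
time: 5.5
eef_pos: [0.4553, 0.3049, 0.2074]
tcp_rot: [0.71, 0.704, 0.003, 0.001]
contact_force: [1.3, 0.3, -3.6]
opening: 0.291
finger_force: 59.5Traceback (most recent call last):
  File "<stdin>", line 6, in <module>
ValueError: attempt to get argmax of an empty sequence
```

Run:
```python
from h import *
for n in("top","side"):
    p=shot(n);save(p,n+"2");P=cloud(p);g=p["pixels"].max(2)
    roi=(abs(P[...,0]-.557)<.17)&(abs(P[...,1]-.01)<.17)&(P[...,2]<.02)
    th,_=cv2.threshold(g[roi].reshape(-1,1),0,255,cv2.THRESH_OTSU)
    m=cv2.morphologyEx(((g<th)&roi).astype(np.uint8),cv2.MORPH_OPEN,np.ones((3,3),np.uint8))
    k,L,S,_=cv2.connectedComponentsWithStats(m);print(n,th,k,roi.sum())
    i=1+S[1:,4].argmax()
    W=np.array([onz(p,(u,v),.004)[:2] for v,u in np.argwhere(L==i)],np.float32)
    print(S[i,4],cv2.minAreaRect(W))
    for r in ctrl.tip_of("mat",{k:v for k,v in p.items() if k[0]!="_"})[:1]:print(r["score"],r["at"],onz(p,r["at"],0))
need([.557,.011,.25],90)
```

```text
top 93.0 2 7590
3181 ((0.5601978898048401, 0.010645084083080292), (0.22017468512058258, 0.22618368268013), 79.86988067626953)
0.88 [341.7, 184.3] [0.5693 0.0004 0.    ]
side 100.0 2 3862
1880 ((0.5282630324363708, 0.010109864175319672), (0.2098529189825058, 0.16834846138954163), 78.27542877197266)
0.62 [323.9, 196.4] [0.5661 0.0096 0.    ]
t 5.75 tcp [0.4524 0.3035 0.2004] heading 89.5 shift mm [-291.6061  107.1072  -49.5296] turn -0.5474899575442009
```

View pics/side2.png

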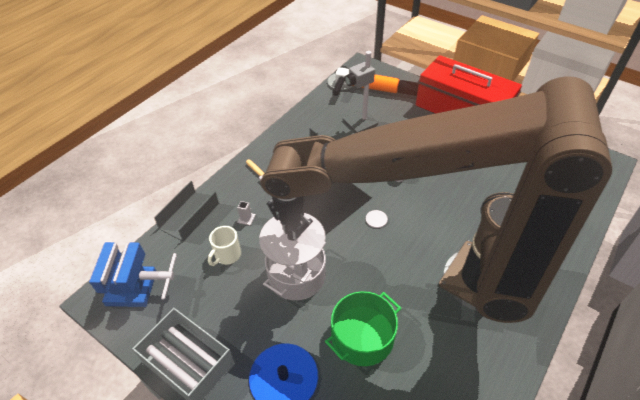

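The side view shows the lid held level above the open pot at (293,237). Mat centre is about (0.559, 0.011). Carrying it there.

```bash
python3 -m inch '[[1,-0.025,0.009,0,0],[1,-0.06,0.022,0,0],[1,-0.097,0.036,0,0],[1,-0.134,0.049,0,0],[1,-0.17,0.062,0,0]]' >/dev/null
python3 -m inch '[[1,-0.036,0.013,0,0],[1,-0.072,0.027,0,0],[1,-0.106,0.04,0.0,0],[1,-0.12,0.045,0.02,0],[1,-0.12,0.045,0.05,0]]'
python3 -m inch '[[1,0,0,0.03,0],[1,0,0,0.05,0],[1,0,0,0.05,0],[1,0,0,0.05,0]]'
python3 -c "
from h import *
need([.559,.011,.026],90)"
```

```text
time: 6.58
eef_pos: [0.5611, 0.0091, 0.1542]
tcp_rot: [0.712, 0.702, 0.001, 0.003]
contact_force: [0.3, -0.1, -3.9]
opening: 0.288
finger_force: 59.5
time: 6.92
eef_pos: [0.5558, 0.0136, 0.0999]
tcp_rot: [0.711, 0.704, -0.002, -0.003]
contact_force: [0.4, 0.0, -2.8]
opening: 0.284
finger_force: 59.5
t 6.92 tcp [0.5558 0.0136 0.0999] heading 89.4 shift mm [-2.6089  3.8292 73.85  ] turn -0.5568812515788863
```

```bash
python3 -m inch '[[1,-0.002,0.002,0.03,0],[1,-0.002,0.002,0.055,0],[1,-0.002,0.002,0.06,0],[1,-0.002,0.002,0.06,0],[1,-0.002,0.002,0.06,0]]'
python3 -c "
from h import *
need([.559,.011,.026],90)"
```

```text
time: 7.33
eef_pos: [0.5614, 0.0112, 0.0448]
tcp_rot: [0.71, 0.704, 0.001, 0.001]
contact_force: [-0.4, 0.3, -3.0]
opening: 0.285
finger_force: 59.6
t 7.33 tcp [0.5614 0.0112 0.0448] heading 89.5 shift mm [-0.2315 -2.4058 18.8363] turn -0.5275982324084225
```

```bash
python3 -m inch '[[1,0,-0.002,0.008,0],[1,0,-0.002,0.014,0],[1,0,-0.002,0.017,0],[1,0,-0.002,0.019,0],[1,0,-0.002,0.019,0]]'
python3 -m inch '[[1,0,0,0,0],[1,0,0,0.001,0],[1,0,0,0.001,0]]'
```

```text
time: 7.75
eef_pos: [0.5585, 0.0112, 0.025]
tcp_rot: [0.71, 0.704, 0.0, 0.0]
contact_force: [-1.2, -0.4, 0.7]
opening: 0.285
finger_force: 60.5
time: 8.0
eef_pos: [0.5585, 0.0112, 0.0249]
tcp_rot: [0.71, 0.704, -0.0, -0.0]
contact_force: [-5.7, 0.5, 7.9]
opening: 0.284
finger_force: 61.4
```

```bash
python3 -m inch '[[0.5,0,0,0,0],[0,0,0,0,0],[0,0,0,0,0],[0,0,0,-0.0,0],[0,0,0,0,0]]'
python3 -m inch '[[0,0,0,-0.02,0],[0,0,0,-0.05,0],[0,0,0,-0.09,0],[0,0,0,-0.13,0],[0,0,0,-0.17,0]]'
python3 -m inch '[[0,0.02,-0.008,-0.035,0],[0,0.055,-0.02,-0.05,0],[0,0.09,-0.033,-0.06,0],[0,0.13,-0.045,-0.06,0],[0,0.165,-0.06,-0.06,0]]'
python3 -m inch '[[0,0.025,-0.01,-0.02,0],[0,0.04,-0.015,-0.04,0],[0,0.04,-0.015,-0.05,0],[0,0.04,-0.015,-0.05,0]]'
python3 - <<'E'
from h import *
p=shot("wrist");save(p,"w2");C=cloud(p);P=C.reshape(-1,3)
print(p["_t"],p["_R"])
for q in("fitting_center","spigot_mouth","fitting"):
    for r in ctrl.tip_of(q,{k:v for k,v in p.items() if k[0]!="_"})[:2]:
        u,v=np.clip(np.round(r["at"]).astype(int),0,[639,399]);print(q,r["score"],r["at"],C[v,u])
n=P[np.hypot(P[:,0]-.4548,P[:,1]-.3043)<.075]
t=n[(n[:,2]>.070)&(n[:,2]<.084)];print("tubetop",len(t));
if len(t)>20: print(np.median(t[:,2]),cv2.minAreaRect(t[:,:2].astype(np.float32)))
l=P[(np.hypot(P[:,0]-.559,P[:,1]-.011)<.13)&(P[:,2]>.010)&(P[:,2]<.02)]
print("lid",len(l),cv2.minEnclosingCircle(l[:,:2].astype(np.float32)) if len(l) else 0)
print(ctrl.get_state()["eef_pos"])
E
```

```text
time: 8.42
eef_pos: [0.5586, 0.0111, 0.0234]
tcp_rot: [0.71, 0.704, 0.0, 0.0]
contact_force: [-0.6, 0.0, -0.7]
opening: 0.972
finger_force: 0.0
time: 8.83
eef_pos: [0.5579, 0.0113, 0.1947]
tcp_rot: [0.71, 0.704, -0.0, -0.0]
contact_force: [1.9, -0.6, 1.5]
opening: 0.999
finger_force: 0.0
time: 9.25
eef_pos: [0.5, 0.1785, 0.2549]
tcp_rot: [0.711, 0.703, 0.002, 0.001]
contact_force: [0.2, -0.2, -0.6]
opening: 0.996
finger_force: 0.0
time: 9.58
eef_pos: [0.4864, 0.2178, 0.3066]
tcp_rot: [0.71, 0.704, 0.002, 0.002]
contact_force: [-0.3, -0.6, 0.3]
opening: 0.998
finger_force: 0.0
[0.4868 0.2967 0.4493] [[ 0.9999 -0.0095  0.0043]
 [-0.0077 -0.9522 -0.3055]
 [ 0.007   0.3054 -0.9522]]
fitting_center 0.68 [282.5, 100.0] [0.4461 0.2965 0.0764]
spigot_mouth 0.94 [317.4, 97.8] [0.4874 0.2986 0.0352]
fitting 0.75 [287.6, 101.3] [0.4532 0.2953 0.0766]
tubetop 678
0.07726405865030819 ((0.44353780150413513, 0.2946665287017822), (0.030098164454102516, 0.029923006892204285), 6.5393218994140625)
lid 6950 ((0.5588415265083313, 0.01140703447163105), 0.088314950466156)
[0.4852 0.2157 0.3017]
```

View pics/w2.png

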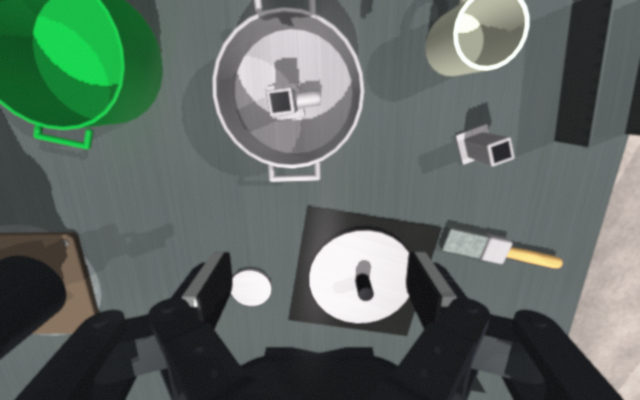

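The view shows the lid lying knob-up on the mat at (360,277), 0.5 mm from the mat centre. In the pot at (285,58) the fitting's square tube is at (282,100), with the spigot pointing right to (317,98). The fitting axis is about (0.4435, 0.2947) and its heading about 6.5°.

I'll use heading 186.5° for the grip, so the fingers close across the fitting's y, clear of the spigot. I'll turn now and re-measure from above.

```bash
python3 -m inch '[[0,0.02,0.01,0,-7],[0,0.04,0.02,0.01,-14],[0,0.06,0.03,0.02,-21],[0,0.079,0.041,0.03,-28],[0,0.079,0.041,0.04,-35]]' >/dev/null
python3 -m inch '[[0,0,0,0,-7],[0,0,0,0,-14],[0,0,0,0,-21],[0,0,0,0,-28],[0,0,0,0,-35]]' >/dev/null
python3 -m inch '[[0,0,0,0,-7],[0,0,0,0,-14],[0,0,0,0,-21],[0,0,0,0,-27],[0,0,0,0,-27]]'
python3 - <<'E'
from h import *
p=shot("wrist");C=cloud(p);P=C.reshape(-1,3)
q={k:v for k,v in p.items() if k[0]!="_"}
for r in ctrl.tip_of("spigot_mouth",q)[:2]: print(r,onz(p,r["at"],.025))
n=P[np.hypot(P[:,0]-.4548,P[:,1]-.3043)<.075]
t=n[(n[:,2]>.070)&(n[:,2]<.084)];print(len(t),np.median(t[:,2]),cv2.minAreaRect(t[:,:2].astype(np.float32)))
g=n[(n[:,2]>.022)&(n[:,2]<.038)&(np.hypot(n[:,0]-.4435,n[:,1]-.2947)>.02)]
print(len(g),g.mean(0),cv2.minAreaRect(g[:,:2].astype(np.float32)))
need([.4435,.2947,.037],186.5)
E
```

```text
time: 11.03
eef_pos: [0.527, 0.2942, 0.2615]
tcp_rot: [-0.056, 0.998, -0.0, -0.001]
contact_force: [0.4, -0.5, -0.2]
opening: 0.999
finger_force: 0.0
{'at': [325.1, 138.9], 'score': 0.72} [0.4953 0.2987 0.025 ]
859 0.07731365822009045 ((0.4440445601940155, 0.29484450817108154), (0.028414394706487656, 0.029368726536631584), 6.469878196716309)
406 [0.4772 0.2981 0.0331] ((0.47673770785331726, 0.29873329401016235), (0.030444804579019547, 0.01937652751803398), 6.366372585296631)
t 11.13 tcp [0.527  0.2945 0.2619] heading -173.8 shift mm [ 82.5255   9.3222 225.1187] turn -0.287111722706868
```

```bash
python3 -m inch '[[0,0.03,0.003,0,0],[0,0.06,0.006,0,0],[0,0.0825,0.009,0.02,0],[0,0.0825,0.009,0.06,0],[0,0.0825,0.009,0.1,0]]' >/dev/null
python3 -m inch '[[0,0,0,0.02,0],[0,0,0,0.03,0],[0,0,0,0.03,0],[0,0,0,0.03,0],[0,0,0,0.03,0]]'
python3 -c "
from h import *
need([.4438,.2948,.037],186.5)"
```

```text
time: 11.97
eef_pos: [0.4457, 0.2957, 0.1355]
tcp_rot: [-0.056, 0.998, 0.001, 0.002]
contact_force: [-0.3, 0.2, 0.3]
opening: 1.002
finger_force: 0.0
t 11.97 tcp [0.4457 0.2957 0.1355] heading -173.6 shift mm [ 2.321  -0.7944 98.4794] turn -0.10064522678794674
```

```bash
python3 -m inch '[[0.2,0.001,0,0.02,0],[0.2,0.001,0,0.045,0],[0.2,0.001,0,0.07,0],[0.2,0.001,0,0.085,0],[0.2,0.001,0,0.085,0]]'
python3 -m inch '[[0.2,0,0,0.005,0],[0.2,0,0,0.008,0],[0.2,0,0,0.008,0],[0.2,0,0,0.008,0]]'
python3 -c "
from h import *
need([.4438,.2948,.037],186.5)"
```

```text
time: 12.38
eef_pos: [0.4421, 0.2946, 0.0468]
tcp_rot: [-0.056, 0.998, -0.001, -0.002]
contact_force: [-1.6, -1.0, -0.7]
opening: 0.798
finger_force: 0.0
time: 12.72
eef_pos: [0.4441, 0.2955, 0.0417]
tcp_rot: [-0.056, 0.998, 0.0, 0.001]
contact_force: [0.0, -1.3, 0.3]
opening: 0.801
finger_force: 0.0
t 12.72 tcp [0.4441 0.2955 0.0417] heading -173.6 shift mm [ 0.3633 -0.6987  4.7173] turn -0.05006297049317254
```

```bash
python3 -m inch '[[0.4,0,-0.0005,0.004,0],[0.8,0,-0.0005,0.004,0],[1,0,-0.0005,0.004,0],[1,0,-0.0005,0.004,0],[1,0,-0.0005,0.004,0]]' 80
python3 -m inch '[[1,0,0,0,0],[1,0,0,0,0],[1,0,0,0,0]]'
python3 -m inch '[[1,0,0,-0.008,0],[1,0,0,-0.03,0],[1,0,0,-0.06,0],[1,0,0,-0.095,0],[1,0,0,-0.13,0]]'
python3 -m inch '[[1,0,0,-0.04,0],[1,0,0,-0.08,0],[1,0,0,-0.12,0],[1,0,0,-0.15,0],[1,0,0,-0.16,0]]'
python3 -m inch '[[1,0,0,0,0],[1,0,0,0,0]]'
python3 - <<'E'
from h import *
p=shot("wrist");save(p,"w3");C=cloud(p)
for q in("spigot_mouth","fitting_center"):
    for r in ctrl.tip_of(q,{k:v for k,v in p.items() if k[0]!="_"})[:1]: print(q,r)
need([.6,.0,.33],90)
E
```

```text
time: 13.13
eef_pos: [0.4434, 0.2946, 0.0366]
tcp_rot: [-0.056, 0.998, 0.0, 0.0]
contact_force: [0.5, -0.8, 0.8]
opening: 0.341
finger_force: 79.5
time: 13.38
eef_pos: [0.4434, 0.2947, 0.0366]
tcp_rot: [-0.056, 0.998, 0.0, 0.0]
contact_force: [0.9, -0.1, 2.3]
opening: 0.34
finger_force: 79.5
time: 13.8
eef_pos: [0.4414, 0.294, 0.1662]
tcp_rot: [-0.056, 0.998, -0.001, -0.002]
contact_force: [0.6, 0.2, -3.6]
opening: 0.337
finger_force: 79.2
time: 14.22
eef_pos: [0.4443, 0.2953, 0.3325]
tcp_rot: [-0.056, 0.998, 0.002, 0.004]
contact_force: [-0.2, 0.6, -2.6]
opening: 0.339
finger_force: 79.2
time: 14.38
eef_pos: [0.4423, 0.2943, 0.3243]
tcp_rot: [-0.056, 0.998, -0.0, -0.001]
contact_force: [0.2, 0.1, -4.2]
opening: 0.341
finger_force: 79.2
fitting_center {'at': [320.7, 257.8], 'score': 0.79}
t 14.53 tcp [0.4418 0.294  0.3223] heading -173.5 shift mm [-124.1262 -309.9525   -7.9751] turn 96.45113845164747
```

View pics/w3.png

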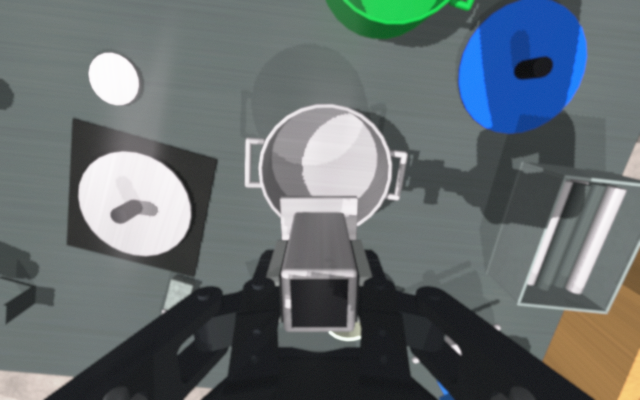

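The fitting is firmly held, with tube mouth at (320,300) and the pot below it at (325,165) empty. The lid is at (135,203) on the mat. Next I carry it high to near the presentation spot and look at the inspection camera sideways with the wrist camera.

```bash
python3 -m inch '[[1,-0.01,-0.017,-0.006,0],[1,-0.029,-0.052,-0.013,0],[1,-0.048,-0.087,-0.02,0],[1,-0.067,-0.122,-0.027,0],[1,-0.086,-0.156,-0.033,0]]' >/dev/null
python3 -m inch '[[1,-0.019,-0.035,-0.007,0],[1,-0.038,-0.07,-0.014,0],[1,-0.057,-0.105,-0.02,0],[1,-0.076,-0.14,-0.027,0],[1,-0.096,-0.173,-0.033,0]]'
python3 -m inch '[[1,-0.019,-0.035,-0.007,7],[1,-0.038,-0.07,-0.014,14],[1,-0.057,-0.105,-0.02,21],[1,-0.076,-0.14,-0.027,28],[1,-0.096,-0.173,-0.033,35]]'
python3 -m inch '[[1,-0.0,-0.01,0,5],[1,-0.0,-0.015,0,5],[1,-0.0,-0.015,0,5],[1,-0.0,-0.015,0,5],[1,-0.0,-0.015,0,5]]'
python3 - <<'E'
from h import *
p=shot("wrist");save(p,"w4");C=cloud(p);P=C.reshape(-1,3)
np.savez("w4.npz",P=C,R=p["_R"],t=p["_t"],im=p["pixels"])
for q in("lens","inspection_camera"):
  for r in ctrl.tip_of(q,{k:v for k,v in p.items() if k[0]!="_"})[:2]:
    u,v=np.clip(np.round(r["at"]).astype(int),0,[639,399]);print(q,r,C[v,u])
n=P[(np.hypot(P[:,0]-.68,P[:,1]-.35*-1)<.13)&(P[:,2]>.15)&(P[:,2]<.34)]
print(len(n),np.histogram(n[:,2],19,(.15,.34))[0])
need([.79,-.19,.42],146)
E
```

```text
time: 15.37
eef_pos: [0.6613, -0.0139, 0.3894]
tcp_rot: [-0.056, 0.998, 0.001, -0.002]
contact_force: [1.1, 0.2, -2.3]
opening: 0.341
finger_force: 79.7
time: 15.78
eef_pos: [0.7764, -0.1751, 0.4217]
tcp_rot: [0.25, 0.968, 0.0, -0.003]
contact_force: [1.1, 0.7, -2.7]
opening: 0.341
finger_force: 79.7
time: 16.2
eef_pos: [0.7682, -0.1844, 0.4263]
tcp_rot: [0.287, 0.958, 0.0, 0.0]
contact_force: [-0.4, 0.5, -1.8]
opening: 0.342
finger_force: 79.7
lens {'at': [195.0, 182.4], 'score': 0.91} [ 0.701  -0.3192  0.2144]
inspection_camera {'at': [204.9, 162.0], 'score': 0.61} [ 0.6803 -0.3794  0.0136]
5935 [   0    0    0    0    9  121  208  367  584 2876  886  122  127  143
  154  338    0    0    0]
t 16.35 tcp [ 0.7683 -0.1845  0.4269] heading 146.6 shift mm [-21.1244   7.347    6.9785] turn 0.5878611731772025
```

View pics/w4.png

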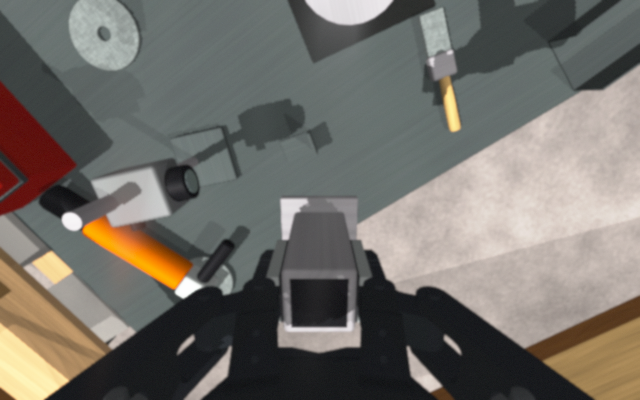

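The wrist view shows the camera box at (135,195), its lens tube facing right with the glass at (195,182), and the column top at (72,220). I'll fit the box and tube geometry.

Run:
```python
from h import *
from scipy.optimize import least_squares
d=np.load("w4.npz");C=d["P"];im=d["im"].astype(int)
sub=(slice(140,240),slice(85,215));P=C[sub].reshape(-1,3);g=im[sub].max(2).reshape(-1)
m=(P[:,2]>.238)&(P[:,2]<.262)&(g>90)
z=np.median(P[m,2]);B=P[m&(abs(P[:,2]-z)<.004)]
r=cv2.minAreaRect(B[:,:2].astype(np.float32));print("box top",z,len(B),r)
pts=cv2.boxPoints(r);e=[pts[1]-pts[0],pts[2]-pts[1]];e=max(e,key=np.linalg.norm);e/=np.linalg.norm(e)
for a in(e,np.array([-e[1],e[0]])):
    f=np.array([.57,.82])
    print("axis cand heading",np.degrees(np.arctan2(*(a*np.sign(a@f))[::-1])),a@f)
h=max([e,np.array([-e[1],e[0]])],key=lambda a:abs(a@f));h=h*np.sign(h@f);l=np.array([-h[1],h[0]])
k=(g<75)&(P[:,2]>.185)&(P[:,2]<.26)&(np.hypot(P[:,0]-.7,P[:,1]+.325)<.045)
T=P[k];s=T[:,:2]@h;y=T[:,:2]@l
print(len(T),"s pct",np.percentile(s,[0,2,10,50,80,90,98,100]),"box front",np.percentile(B[:,:2]@h,[1,99]),"box lat mid",np.mean(np.percentile(B[:,:2]@l,[1,99])))
side=(s<np.percentile(s,98)-.006)&(T[:,2]>.21)
fit=least_squares(lambda q:np.hypot(y[side]-q[0],T[side,2]-q[1])-.021,[np.median(y),.22],loss="soft_l1",f_scale=.001)
print(side.sum(),"lat,z",fit.x,"rms",np.sqrt(np.mean(fit.fun**2)))
y0,z0=fit.x;F=np.percentile(s,97)
L=np.r_[h*F+l*y0,z0];print("lens",L,"mean front-disc",T[s>F-.003].mean(0))
```

```text
box top 0.24951467284164308 3152 ((0.6756619811058044, -0.37383875250816345), (0.07541244477033615, 0.06010230630636215), 69.26080322265625)
axis cand heading 69.26079891215198 0.9687110126018523
axis cand heading -20.73920108784802 -0.2426909953355789
1234 s pct [-0.0818 -0.0745 -0.0732 -0.0637 -0.0517 -0.0509 -0.0504 -0.0498] box front [-0.1449 -0.0733] box lat mid -0.7640657400544677
790 lat,z [-0.7645  0.2221] rms 0.003685879475819733
lens [ 0.6971 -0.3179  0.2221] mean front-disc [ 0.696  -0.3183  0.2283]
```

Box fits 75 × 60 mm exactly, so the lens is at (0.697, -0.318, 0.222) looking along heading 69.3°. That puts the TCP target at (0.753, -0.170, 0.2336) with heading 69.3°.

```bash
python3 -m inch '[[1,0,0,0,6],[1,0,0,0,13],[1,0,0,0,20],[1,0,0,0,27],[1,0,0,0,34]]' >/dev/null
python3 -m inch '[[1,0,0,0,7],[1,0,0,0,14],[1,0,0,0,21],[1,0,0,0,28],[1,0,0,0,34]]' >/dev/null
python3 -m inch '[[1,0,0,0.02,5],[1,0,0,0.05,9],[1,0,0,0.08,9.3],[1,0,0,0.1,9.3],[1,0,0,0.1,9.3]]'
python3 -c "
from h import *
need([.753,-.170,.2336],69.3)"
```

```text
time: 17.6
eef_pos: [0.7664, -0.1844, 0.3176]
tcp_rot: [0.823, 0.568, -0.003, -0.005]
contact_force: [-0.4, -0.0, -5.4]
opening: 0.339
finger_force: 79.6
t 17.6 tcp [ 0.7664 -0.1844  0.3176] heading 69.2 shift mm [  8.7186 -16.6569  84.1999] turn -0.06747941348743325
```

```bash
python3 -m inch '[[1,0.009,-0.017,0.01,0],[1,0.009,-0.017,0.03,0],[1,0.009,-0.017,0.055,0],[1,0.009,-0.017,0.075,0],[1,0.009,-0.017,0.08,0]]' >/dev/null
python3 -m inch '[[1,0,0,0,0],[1,0,0,0,0],[1,0,0,0,0],[1,0,0,0,0],[1,0,0,0,0]]'
python3 -c "
from h import *
need([.753,-.170,.2336],69.3)"
```

```text
time: 18.43
eef_pos: [0.7566, -0.172, 0.2477]
tcp_rot: [0.823, 0.568, 0.001, 0.001]
contact_force: [0.1, -0.3, -3.0]
opening: 0.348
finger_force: 80.4
t 18.43 tcp [ 0.7566 -0.172   0.2477] heading 69.2 shift mm [ 0.5313 -4.1403 14.128 ] turn -0.14381332403803526
```

```bash
python3 -m inch '[[1,0.0005,-0.004,0.007,0],[1,0.0005,-0.004,0.014,0],[1,0.0005,-0.004,0.014,0],[1,0.0005,-0.004,0.014,0],[1,0.0005,-0.004,0.014,0]]' >/dev/null
python3 -m inch '[[1,0,0,0,0],[1,0,0,0,0],[1,0,0,0,0],[1,0,0,0,0],[1,0,0,0,0]]' >/dev/null
python3 - <<'E'
from h import *
need([.753,-.170,.2336],69.3)
a=shot("top");b=shot("side")
for p in(a,b):
    C=cloud(p)
    for q in("spigot_mouth","fitting_center","lens"):
        for r in ctrl.tip_of(q,{k:v for k,v in p.items() if k[0]!="_"})[:1]: print(q,r,onz(p,r["at"],.238 if q[0]=="f" else .222))
P=cloud(a).reshape(-1,3)
k=P[(np.hypot(P[:,0]-.736,P[:,1]+.215)<.05)&(P[:,2]>.205)&(P[:,2]<.245)];print(len(k),k.mean(0) if len(k) else 0)
w=shot("wrist")
cv2.imwrite("pics/fin.png",np.hstack([cv2.resize(cv2.cvtColor(b["pixels"],4)[40:190,270:430],(400,375)),cv2.resize(cv2.cvtColor(w["pixels"],4)[:375],(400,375))]))
E
```

```text
t 19.27 tcp [ 0.7524 -0.1698  0.2315] heading 69.2 shift mm [ 0.0498  0.6065 -2.0742] turn -0.1458018124451428
spigot_mouth {'at': [340.4, 182.6], 'score': 0.7} [0.5246 0.0164 0.222 ]
lens {'at': [440.4, 135.5], 'score': 0.9} [ 0.6976 -0.3179  0.222 ]
spigot_mouth {'at': [320.8, 93.4], 'score': 0.57} [ 0.7297 -0.2049  0.222 ]
fitting_center {'at': [314.5, 95.7], 'score': 0.73} [ 0.7271 -0.1663  0.238 ]
lens {'at': [348.1, 76.7], 'score': 0.8} [ 0.7064 -0.3356  0.222 ]
0 0
```

View pics/fin.png

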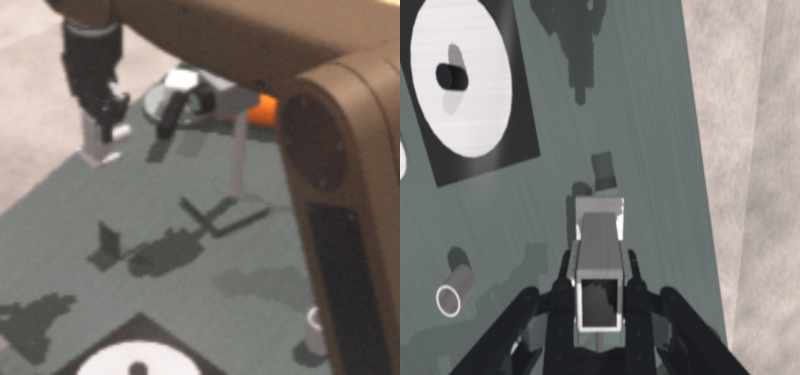

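The side crop shows the fitting upright in the gripper at (100,140), its spigot pointing at the lens at (180,105). The wrist crop shows the lid flat on the mat at (455,78). The TCP needs 2 mm up; then I'll check the fitting's height in the hand.

```bash
python3 -m inch '[[1,0,0.0006,-0.002,0],[1,0,0.0006,-0.002,0],[1,0,0.0006,-0.002,0],[1,0,0.0006,-0.002,0],[1,0,0.0006,-0.002,0]]' >/dev/null
python3 -m inch '[[1,0,0,0,0],[1,0,0,0,0],[1,0,0,0,0],[1,0,0,0,0],[1,0,0,0,0]]' >/dev/null
python3 - <<'E'
from h import *
w=shot("wrist");s=ctrl.get_state();P=cloud(w).reshape(-1,3)-s["eef_pos"]
a=P[(abs(P[:,0])<.06)&(abs(P[:,1])<.06)]
t=a[(np.hypot(a[:,0],a[:,1])<.024)&(a[:,2]>.03)&(a[:,2]<.05)];print("top",len(t),np.percentile(t[:,2],[10,50,90]) if len(t) else 0)
f=a[(a[:,2]<-.018)&(a[:,2]>-.04)];M=rot(s["tcp_rot"])
if len(f):
    q=f@M; print("foot",len(f),np.median(f[:,2]),"tool x",np.percentile(q[:,0],[2,98]),"y",np.percentile(q[:,1],[2,98]))
    for side in(0,):
        x=q[:,0]; e=[(c,q[(abs(q[:,1]-c)<.002),0].max()) for c in(-.018,-.009,0,.009,.018) if (abs(q[:,1]-c)<.002).any()];print(np.array(e))
need([.753,-.170,.2336],69.3);print(s["dq"],s["finger_force"])
E
```

```text
top 6609 [0.0355 0.0404 0.0415]
foot 2000 -0.025616086710545716 tool x [-0.0006  0.0242] y [-0.0219  0.0227]
[[-0.018   0.0244]
 [-0.009   0.0244]
 [ 0.      0.0243]
 [ 0.009   0.0245]
 [ 0.018   0.0244]]
t 20.6 tcp [ 0.7529 -0.17    0.2333] heading 69.2 shift mm [ 0.0395  0.0909 -0.3101] turn -0.1446333705989673
[-0.0008  0.0007 -0.0003  0.0019 -0.0029  0.0018] 80.35374641418457
```

```bash
python3 -c "
from plant import ctrl
print(ctrl.sign_off())"
```

```text
the job is handed in; nothing more can be done
None
```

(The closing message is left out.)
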